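# Shim the test tile in the resistance jig and hold it down on its contacts

## Robot

A 6-joint arm with a two-finger parallel gripper is mounted at the origin on the work surface. World frame = base frame: x ahead of the robot, y to its left, z up, the work surface at z = 0. Lengths are in mm, angles in rad, forces in N, time in s.
With the tool pointing down it reaches from about 350 to 975 mm from the base axis. Payload 4.9 kg.
Tool frame: the origin (TCP) lies at the very end of the fingers, on their centre line; the grasp point (between the pads) lies arm.hold_point_z behind it (arm.hold_point_z is the distance from the TCP to the grasp point, in mm); z points along the fingers, x is the direction in which the jaws open and shut, and the axes are right-handed (so a half turn about z gives the same grasp; the last joint's range is limited). The gripper opens to 85 mm and grips with 20 to 120 N. Pads are 22 mm wide; open, the fingers measure 114 mm over their backs; the gripper's body (76 mm by 85 mm) begins 54 mm behind the grasp point. The pads swing forward as they close: fully open they stand 13 mm farther back than shut.
Start: joints at [0.996, 0.053, 1.613, -0, 1.476, -0.119], TCP at [275.1, 561.179, 231.304] pointing down, gripper open.
Joint ranges: [-3.01, 3.01], [-1.01, 2.22], [0.06, 2.58], [-1.02, 4.17], [0.09, 2.62], [-3.14, 3.14]. Speed limits (rad/s): [2.57, 2.57, 3.14, 3.14, 3.14, 3.14].

## Interface

Orientations are given as a 3x3 rotation matrix whose columns are the frame's x, y, z axes.
In Python, from station import arm, optics, order gives the robot as it stands.
- The arm moves only by the tool jog_arm, never from a script. Its argument "targets" is a list of rows, each an object of numbers: "jaw": the opening, from 0 (shut) to 1 (fully open); "tx", "ty", "tz": the shift along the tool's x, y, z in cm; "twist": the turn about the tool's z in degrees. A call has 1 to 20 rows; each row is the pose to reach, as a shift and turn from the pose commanded when the call began, along the tool's axes at that moment; what a row does not reach only later rows make up. A row lasts 1/12 s, in which the tool goes at most 41.7 mm and 7.16 degrees, less where a joint would pass 70% of its speed; a pose out of reach is approached as far as the arm can. A call with a gripper value outside its range is refused whole. The fingers move at their own pace and stop on an object; the grip force is fixed at half the most. Time passes only in rows, so rows that repeat a pose let the fingers close. It gives the time, the measured TCP pose, the force and the opening at its end, in the units of the state.
- arm.state(): the state, without advancing time (a new reading comes with each control period).
- optics.snapshot(name): name is "scene" or "top" or "wrist"; returns the picture (384x512x3 uint8, red, green, blue); there is no depth.
- optics.camera_model(name): a dict with "camera_matrix" (3x3 intrinsics, pixels), "dist_coeffs" ([k1, k2, p1, p2, k3] as OpenCV has them; the pictures are not rectified), "extrinsics" (4x4, takes a point from world to camera coordinates). Camera axes: x right, y up, looking along -z (the intrinsics and any distortion apply to the point x, -y, -z); pixel columns grow to the right and rows downward; lengths in mm; the calibration is good to about 2 mm. A picture is of the moment at which its call begins: read the wrist's pose just before it. camera_model takes no time and is no camera call; for the wrist camera it gives the pose at the moment of the call.
- order.sign_off(): hands the job in, once; it reports no verdict.
The state is a dict: "time_s": time; "q": joint angles; "dq": joint speeds; "effort": joint torques, N m; "tool_pos": TCP position; "orientation": TCP orientation; "ft_force": force on the tool from outside, world axes, zero at the start; "torque": the same for the moment, N m; "finger_gap": finger opening in mm.
Only numpy, scipy, OpenCV 4.12 (cv2) and the standard library are available. Lean on these libraries where they do the work, as an engineer would, in place of code of your own. Each camera call takes 0.05 s, during which the arm holds its last target. There are 200 camera calls.

## Task

In the jig on the blue lab jack, an ivory test tile lies loose and slightly proud on sprung contact pins, beside the dark screwed-down reference tile. Take the red spacer out of its stand, slide it down upright into the one gap along the row of tiles that is wide enough for it until it stands on the jig's floor, without forcing it or pushing the test tile out of place, and let go of it. Then press the test tile gently down with the fingers until it is flush with the rails, leave everything else alone, and finish while still holding the tile pressed there.

Things in the scene. Friction and masses are not known exactly. Their poses are not given: they have to be found in the camera images.
- nest (a point): Centre of the jig's nest floor (green board), 89 mm above the bench. z is up, y runs along the row of two tiles. The nest is an open recess 134 mm (y) x 53 mm (x) inside black rails 10 mm wide, their tops 8 mm above its floor. The tile places are about y = +29.5 and -29.5 mm; which tile lies in which varies
- jig: The jig, fixed on a blue scissor lab jack (180 x 130 mm plates), origin on the bench 89 mm under the nest floor's centre, same axes; its place and yaw vary. Under each tile place four brass sprung pins stand 4 mm out of the floor (15 mm from the place's centre in x and y); together they yield at 2.4 N and are level with the floor at 5.6 N. Binding posts at x = +46 mm reach 13 mm above the floor
- test_tile_mid (a point): Centre of the loose ivory ceramic test tile (dark underside), 50 x 50 x 8 mm, about 76 g, square with the nest within 0.02 rad. It starts on the pins, centre 8 mm above the nest floor, top 4 mm above the rails; pressed fully down its centre is 4 mm above the floor and its top flush with the rails. The gap from it to the end rail is 11.5 to 13.5 mm, to the reference tile 2 to 4 mm
- reference_tile_mid (a point): Centre of the dark grey reference tile with four brass screws, 50 (x) x 62 (y) x 8 mm, fixed on the nest floor in the other place, its top flush with the rails; the gap between it and its end rail is 5.5 to 7.5 mm, too narrow for the spacer
- spacer_mid (a point): Centre (half-way up) of the red plastic spacer, 10 mm thick (y), 46 mm long (x), 45 mm tall (z, up), 45 g; from 16 mm above its foot it is a grip tab 30 mm long, 10 mm thick; the lowest 3 mm of the foot are chamfered by 1.8 mm each side. It starts upright in a slot of the stand, foot 6 mm above the bench. Home on the nest floor its centre is 22.5 mm above that floor
- stand_top (a point): Middle of the top face of the grey stand, 120 (y) x 66 (x) x 18 mm, fixed to the bench, place and yaw vary; it has two slots 12 mm deep and 15.5 mm wide at y = +30 and y = -30 mm, long along x
- thick_spacer_mid (a point): Centre of the white spacer in the other slot, same shape but 14 mm thick: leave alone
- spacer: The red spacer itself, origin at the middle of its foot, 22.5 mm below its centre, same axes
- test_tile: The test tile itself, origin at the middle of its underside, 4 mm below its centre, same axes
- reference_tile: The reference tile itself, origin at the middle of its underside, 4 mm below its centre, same axes
- vial_a_mid (a point): Centre of a loose glass headspace vial with crimp cap, 23 mm diameter, 76 mm tall: leave alone
- vial_b_mid (a point): Centre of a second such vial: leave alone
- screwdriver_mid (a point): Handle of a yellow-handled screwdriver, 170 mm long, lying on the bench: leave alone
- tile_box_mid (a point): Centre of an open grey box 75 x 75 x 35 mm with spare ivory tiles: leave alone
- beaker_mid (a point): Centre of a glass beaker, 68 mm across, 90 mm tall: leave alone
- wash_bottle_mid (a point): Centre of a white bottle with red cap, 64 mm across, 170 mm tall: leave alone
Things that resemble listed ones, but are neither listed nor needed, are in the scene too. Of the things like the test_tile, leave any that is purple or turquoise; of the rest the smaller one is meant.

How it is judged:
By the outcome, as a careful person would: the job done as asked, in the order asked, and still so for the second after the job is handed in, while the arm keeps its last pose, push and grip.
It also fails if it takes over 45 s, if anything falls off the work surface, if the arm or the gripper's body presses on something with over 40 N, if the wrist force passes 120 N, or if a joint passes its speed limit or range.

## Working session

There is one attempt and no reset: what is moved stays moved. The work goes in short steps, Python scripts to look and compute and a tool call to move; the robot and the scene stay as the last step left them, time stands still between calls to the robot, and variables do not carry over. Pictures are saved under pics/ and viewed, about 8 in all and at most 12, crops included, and the job is handed in when it is done.

Besides the shell and the picture viewer there is one more tool, called after "Request:" as name([rows], argument=value, ...), one row to a line, values as JSON. jog_arm: Moves the arm, as the interface text tells. Its arguments: {"type":"object","properties":{"targets":{"type":"array"}},"required":["targets"]}

```bash
mkdir -p pics; ls; python3 - <<'E'
from station import arm,optics
import cv2,numpy as np
print(arm.state(),arm.hold_point_z)
ims=[]
for n in("scene","top","wrist"):
    m=optics.camera_model(n); print(n,np.array(m["camera_matrix"]).round(1).tolist(),m["dist_coeffs"],np.array(m["extrinsics"]).round(3).tolist())
    im=optics.snapshot(n); cv2.imwrite(f"pics/{n}0.png",im[:,:,::-1])
E
```

```text
pics
{'time_s': 0.0, 'q': array([ 9.96011448e-01,  5.33526813e-02,  1.61428501e+00,  5.41263110e-06,
        1.47604569e+00, -1.18994216e-01]), 'dq': array([-0.00063049,  0.00037635, -0.00022856, -0.000656  , -0.00155715,
       -0.00018531]), 'effort': array([-1.57192455e-03, -3.93668139e+01, -3.70175278e+01, -7.51061089e-05,
        6.63031722e-03,  1.38969924e-05]), 'tool_pos': array([274.75692371, 560.66431913, 230.07100607]), 'orientation': array([[ 4.40171679e-01,  8.97912908e-01, -1.14115511e-03],
       [ 8.97911235e-01, -4.40173085e-01, -1.75183716e-03],
       [-2.07530296e-03, -2.53546895e-04, -9.99997814e-01]]), 'ft_force': array([ 0.35216382, -0.23859894, -0.34902285]), 'torque': array([ 0.03386751, -0.0190743 ,  0.01709486]), 'finger_gap': 85.54677705959038} 18.700000000000003
scene [[351.5, 0.0, 256.5], [0.0, 351.5, 191.7], [0.0, 0.0, 1.0]] [-0.07237755  0.          0.          0.          0.        ] [[-0.514, 0.858, -0.001, 306.953], [-0.644, -0.385, 0.661, 284.806], [0.567, 0.34, 0.75, -1312.959], [0.0, 0.0, 0.0, 1.0]]
top [[389.6, 0.0, 256.4], [0.0, 389.6, 190.4], [0.0, 0.0, 1.0]] [-0.04653176  0.          0.          0.          0.        ] [[0.026, -1.0, 0.003, -39.507], [0.996, 0.027, 0.09, -539.248], [-0.09, 0.001, 0.996, -1207.989], [0.0, 0.0, 0.0, 1.0]]
wrist [[264.5, 0.0, 256.8], [0.0, 264.5, 192.3], [0.0, 0.0, 1.0]] [-0.05450005  0.          0.          0.          0.        ] [[0.441, 0.898, -0.001, -624.961], [-0.857, 0.42, -0.299, 37.962], [-0.268, 0.132, 0.954, -379.198], [0.0, 0.0, 0.0, 1.0]]
```

View pics/top0.png

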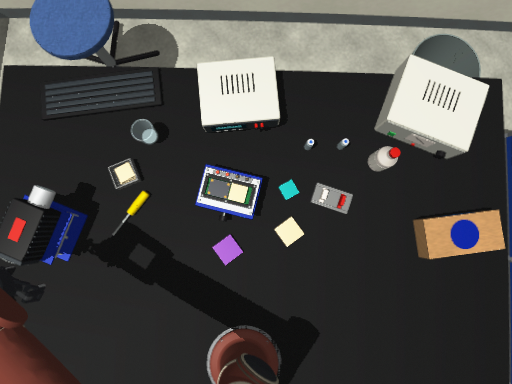

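View pics/scene0.png

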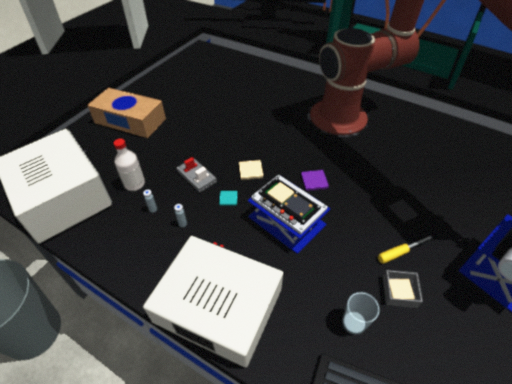

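```bash
cat > h.py <<'E'
from station import arm,optics
import cv2,numpy as np
def ray(m,uv):
    K=np.array(m["camera_matrix"]);E=np.array(m["extrinsics"])
    p=cv2.undistortPoints(np.array(uv,float).reshape(-1,1,2),K,np.array(m["dist_coeffs"])).reshape(-1,2)
    d=np.c_[p[:,0],-p[:,1],-np.ones(len(p))]@E[:3,:3]
    return -E[:3,:3].T@E[:3,3],d
def onz(m,uv,z):
    c,d=ray(m,uv); return c+d*((z-c[2])/d[:,2])[:,None]
def proj(m,P):
    K=np.array(m["camera_matrix"]);E=np.array(m["extrinsics"])
    q=np.atleast_2d(P)@E[:3,:3].T+E[:3,3]
    q=q*[1,-1,-1]
    return cv2.projectPoints(q,np.zeros(3),np.zeros(3),K,np.array(m["dist_coeffs"]))[0].reshape(-1,2)
def delta(x,y,z):
    s=arm.state();return (np.array(s["orientation"]).T@(np.array([x,y,z])-s["tool_pos"])/10).round(2)
E
python3 - <<'E'
from h import *
m=optics.camera_model("top")
im=cv2.imread("pics/top0.png")
a=cv2.resize(im[155:225,185:270],None,fx=6,fy=6,interpolation=2)
b=cv2.resize(im[175:220,305:360],None,fx=6,fy=6,interpolation=2)
o=np.zeros((430,850,3),np.uint8);o[:420,:510]=a;o[:270,515:845]=b
cv2.imwrite("pics/c1.png",cv2.resize(o,(798,404)))
print(onz(m,[[203,165],[264,178],[257,218],[196,204]],97))
print(onz(m,[[319,182],[353,193],[345,213],[312,202]],18))
for p in ([230,191],):print(onz(m,p,97))
print(delta(0,0,0))
E
```

```text
[[605.63410806 136.77973735  97.        ]
 [571.26143686 -46.89312041  97.        ]
 [451.58395289 -29.12333756  97.        ]
 [488.18656639 153.0359519   97.        ]]
[[ 572.89614424 -224.2715635    18.        ]
 [ 540.54006299 -333.48868212   18.        ]
 [ 476.14788918 -308.24058985   18.        ]
 [ 508.38182169 -202.74292055   18.        ]]
[[529.61231095  53.31204843  97.        ]]
[-6.242e+01  1.000e-02  2.313e+01]
```

View pics/c1.png

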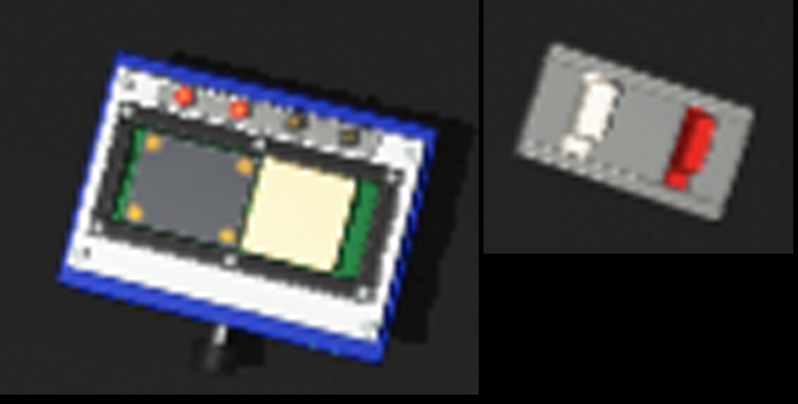

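Request:
jog_arm([
  {"tx": -9,"ty": 11.5,"tz": 0,"twist": -5},
  {"tx": -19,"ty": 23,"tz": 0,"twist": -10},
  {"tx": -28,"ty": 34.5,"tz": 0,"twist": -15.5},
  {"tx": -37.7,"ty": 46,"tz": 0,"twist": -15.5},
  {"tx": -37.7,"ty": 46,"tz": 0,"twist": -15.5},
  {"tx": -37.7,"ty": 46,"tz": 0,"twist": -15.5},
  {"tx": -37.7,"ty": 46,"tz": 0,"twist": -15.5},
  {"tx": -37.7,"ty": 46,"tz": 0,"twist": -15.5},
  {"tx": -37.7,"ty": 46,"tz": 0,"twist": -15.5},
  {"tx": -37.7,"ty": 46,"tz": 0,"twist": -15.5},
  {"tx": -37.7,"ty": 46,"tz": 0,"twist": -15.5},
  {"tx": -37.7,"ty": 46,"tz": 0,"twist": -15.5},
  {"tx": -37.7,"ty": 46,"tz": 0,"twist": -15.5},
  {"tx": -37.7,"ty": 46,"tz": 0,"twist": -15.5},
  {"tx": -37.7,"ty": 46,"tz": 0,"twist": -15.5},
  {"tx": -37.7,"ty": 46,"tz": 0,"twist": -15.5},
  {"tx": -37.7,"ty": 46,"tz": 0,"twist": -15.5},
  {"tx": -37.7,"ty": 46,"tz": 0,"twist": -15.5},
  {"tx": -37.7,"ty": 46,"tz": 0,"twist": -15.5},
  {"tx": -37.7,"ty": 46,"tz": 0,"twist": -15.5},
])

```text
schema error: expected keys jaw, tx, ty, tz, twist
```

```bash
python3 - <<'E'
from h import *
import json
s=arm.state();print(s["time_s"],s["tool_pos"],s["orientation"],s["q"],s["ft_force"])
m=optics.camera_model("wrist");im=optics.snapshot("wrist")[:,:,::-1]
cv2.imwrite("pics/w1.png",im)
np.savez("pics/w1.npz",K=m["camera_matrix"],D=m["dist_coeffs"],E=m["extrinsics"])
cv2.imwrite("pics/w1b.png",cv2.resize(im,(768,576),interpolation=2))
E
```

```text
0.15 [274.83872031 560.79084971 230.32885654] [[ 4.40175692e-01  8.97911228e-01 -8.86511609e-04]
 [ 8.97910276e-01 -4.40176534e-01 -1.32496893e-03]
 [-1.57992609e-03 -2.12788768e-04 -9.99998729e-01]] [ 9.96003405e-01  5.32245904e-02  1.61398622e+00  2.38266360e-05
  1.47597586e+00 -1.19000085e-01] [-0.14621678 -0.03872733  0.41234445]
```

View pics/w1b.png

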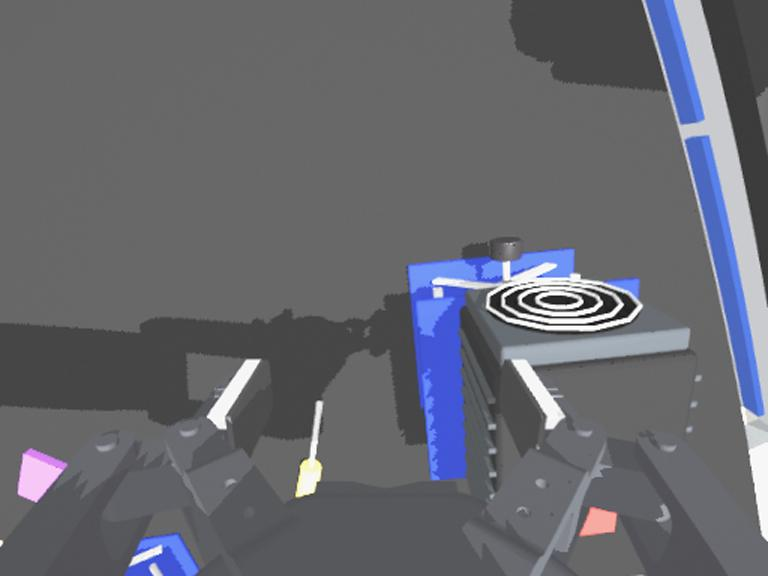

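Request:
jog_arm([
  {"jaw": 1,"tx": -9,"ty": 9,"tz": 0,"twist": -5},
  {"jaw": 1,"tx": -19,"ty": 19,"tz": 0,"twist": -10},
  {"jaw": 1,"tx": -28,"ty": 28,"tz": 0,"twist": -15.5},
  {"jaw": 1,"tx": -39.6,"ty": 39.2,"tz": 0,"twist": -15.5},
  {"jaw": 1,"tx": -39.6,"ty": 39.2,"tz": 0,"twist": -15.5},
  {"jaw": 1,"tx": -39.6,"ty": 39.2,"tz": 0,"twist": -15.5},
  {"jaw": 1,"tx": -39.6,"ty": 39.2,"tz": 0,"twist": -15.5},
  {"jaw": 1,"tx": -39.6,"ty": 39.2,"tz": 0,"twist": -15.5},
  {"jaw": 1,"tx": -39.6,"ty": 39.2,"tz": 0,"twist": -15.5},
  {"jaw": 1,"tx": -39.6,"ty": 39.2,"tz": 0,"twist": -15.5},
  {"jaw": 1,"tx": -39.6,"ty": 39.2,"tz": 0,"twist": -15.5},
  {"jaw": 1,"tx": -39.6,"ty": 39.2,"tz": 0,"twist": -15.5},
  {"jaw": 1,"tx": -39.6,"ty": 39.2,"tz": 0,"twist": -15.5},
  {"jaw": 1,"tx": -39.6,"ty": 39.2,"tz": 0,"twist": -15.5},
  {"jaw": 1,"tx": -39.6,"ty": 39.2,"tz": 0,"twist": -15.5},
  {"jaw": 1,"tx": -39.6,"ty": 39.2,"tz": 0,"twist": -15.5},
  {"jaw": 1,"tx": -39.6,"ty": 39.2,"tz": 0,"twist": -15.5},
  {"jaw": 1,"tx": -39.6,"ty": 39.2,"tz": 0,"twist": -15.5},
])

```text
time_s: 1.7
tool_pos: [452.4, 34.2, 231.2]
orientation: [[0.182, 0.983, -0.0], [0.983, -0.182, 0.0], [0.0, -0.0, -1.0]]
ft_force: [0.4, 0.4, 0.5]
finger_gap: 85.1
```

```bash
python3 - <<'E'
from h import *
s=arm.state();print(s["time_s"],s["tool_pos"],s["orientation"],s["q"],s["ft_force"])
m=optics.camera_model("wrist");im=optics.snapshot("wrist")[:,:,::-1]
cv2.imwrite("pics/w1.png",im)
np.savez("pics/w1.npz",camera_matrix=m["camera_matrix"],dist_coeffs=m["dist_coeffs"],extrinsics=m["extrinsics"])
cv2.imwrite("pics/w1b.png",cv2.resize(im,(768,576),interpolation=2))
E
```

```text
1.7 [452.42483765  34.23449248 231.19245942] [[ 1.82311424e-01  9.83240823e-01 -1.70196004e-04]
 [ 9.83240795e-01 -1.82311363e-01  3.24208616e-04]
 [ 2.87746481e-04 -2.26450589e-04 -9.99999933e-01]] [-8.89427213e-02 -3.77568463e-01  1.99441321e+00  3.08133172e-04
  1.52494623e+00 -1.47641646e+00] [0.38025863 0.35195376 0.52004881]
```

View pics/w1b.png

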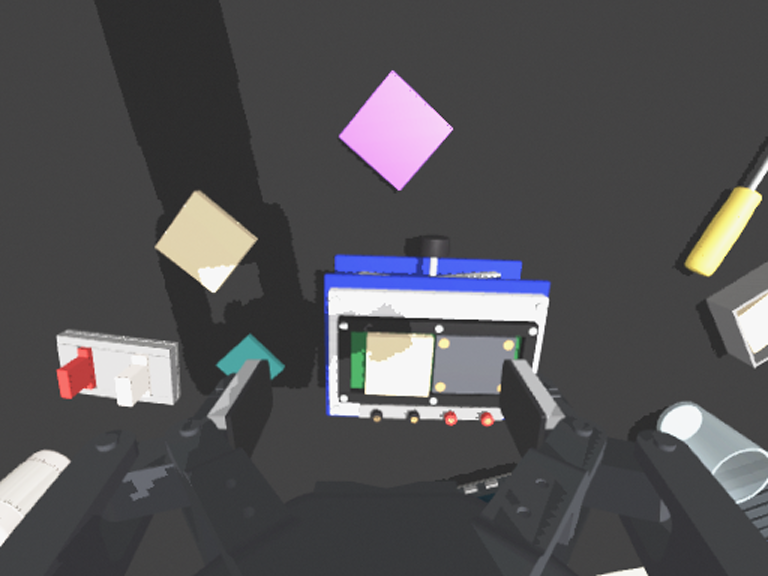

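Request:
jog_arm([
  {"jaw": 0.45,"tx": -4,"ty": 1.3,"tz": 0.6,"twist": 6},
  {"jaw": 0.45,"tx": -31.1,"ty": 10.3,"tz": 5,"twist": 6},
  {"jaw": 0.45,"tx": -31.1,"ty": 10.3,"tz": 5,"twist": 6},
  {"jaw": 0.45,"tx": -31.1,"ty": 10.3,"tz": 5,"twist": 6},
  {"jaw": 0.45,"tx": -31.1,"ty": 10.3,"tz": 5,"twist": 6},
  {"jaw": 0.45,"tx": -31.1,"ty": 10.3,"tz": 5,"twist": 6},
  {"jaw": 0.45,"tx": -31.1,"ty": 10.3,"tz": 5,"twist": 6},
  {"jaw": 0.45,"tx": -31.1,"ty": 10.3,"tz": 5,"twist": 6},
  {"jaw": 0.45,"tx": -31.1,"ty": 10.3,"tz": 5,"twist": 6},
  {"jaw": 0.45,"tx": -31.1,"ty": 10.3,"tz": 5,"twist": 6},
  {"jaw": 0.45,"tx": -31.1,"ty": 10.3,"tz": 5,"twist": 6},
  {"jaw": 0.45,"tx": -31.1,"ty": 10.3,"tz": 5,"twist": 6},
])

```text
time_s: 2.75
tool_pos: [497.1, -290.0, 181.6]
orientation: [[0.284, 0.959, 0.0], [0.959, -0.284, 0.0], [0.0, 0.0, -1.0]]
ft_force: [0.1, -0.9, -0.7]
finger_gap: 38.5
```

```bash
cat >> h.py <<'E'
def shot(n,cam="wrist"):
    s=arm.state();m=optics.camera_model(cam);im=np.ascontiguousarray(optics.snapshot(cam)[:,:,::-1])
    cv2.imwrite(f"pics/{n}.png",im);np.savez(f"pics/{n}.npz",**{k:m[k] for k in("camera_matrix","dist_coeffs","extrinsics")},tool_pos=s["tool_pos"],orientation=s["orientation"])
    return s,m,im
E
python3 - <<'E'
from h import *
s,m,im=shot("w2")
print(s["time_s"],s["tool_pos"],s["finger_gap"])
b,g,r=[im[:,:,i].astype(int) for i in range(3)]
red=((r>80)&(r>2*g)&(r>2*b)).astype(np.uint8)
n,l,st,c=cv2.connectedComponentsWithStats(red);print(st[1:],c[1:])
# crop 3x around projected spacer
p=proj(m,[516,-296,51])[0];print(p)
y0=max(0,int(p[1])-95);x0=max(0,int(p[0])-100);print(x0,y0)
cv2.imwrite("pics/c2.png",cv2.resize(im[y0:y0+150,x0:x0+200],None,fx=4,fy=4,interpolation=0))
E
```

```text
2.75 [ 497.14815799 -290.03942364  181.61808306] 38.46732974429185
[[254 172  10  41 359]
 [501 307  11  13 118]
 [142 349   9   8  47]] [[258.09470752 192.05292479]
 [506.45762712 312.8220339 ]
 [146.40425532 352.91489362]]
[255.64991685 201.68083625]
155 106
```

View pics/c2.png

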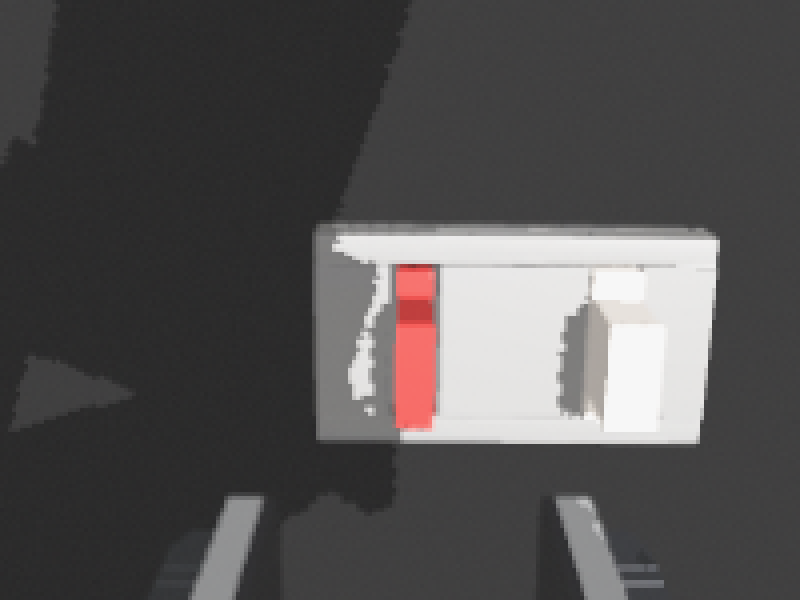

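```bash
python3 - <<'E'
from h import *
m=dict(np.load("pics/w2.npz"))
q=onz(m,[[258.7,200.1],[253.75,200],[263.6,200],[258.7,186.7],[258.7,213.5]],51);print(q.round(1))
st=onz(m,np.array([[318,234],[718,237],[700,442],[317,440]])/4+[155,106],18);print(st.round(1),st.mean(0),np.linalg.norm(np.diff(st,axis=0),axis=1))
d=st[0]-st[1]+st[3]-st[2];print(np.arctan2(d[0],d[1]), d)
print(delta(q[0][0],q[0][1],24))
E
```

```text
[[ 515.2 -292.3   51. ]
 [ 513.5 -297.4   51. ]
 [ 516.6 -287.1   51. ]
 [ 500.6 -288.    51. ]
 [ 530.3 -296.7   51. ]]
[[ 475.7 -310.    18. ]
 [ 510.  -197.1   18. ]
 [ 572.7 -215.6   18. ]
 [ 537.7 -330.5   18. ]] [ 524.01818052 -263.31633746   18.        ] [117.99629924  65.32553901 120.01943253]
-2.8464548892935984 [ -69.2320289  -227.72441916    0.        ]
[ 0.3   1.78 15.78]
```

Request:
jog_arm([
  {"jaw": 0.45,"tx": 0.3,"ty": 1.8,"tz": 0,"twist": 0},
  {"jaw": 0.45,"tx": 0.3,"ty": 1.8,"tz": 4,"twist": 0},
  {"jaw": 0.45,"tx": 0.3,"ty": 1.8,"tz": 8,"twist": 0},
  {"jaw": 0.45,"tx": 0.3,"ty": 1.8,"tz": 11,"twist": 0},
  {"jaw": 0.45,"tx": 0.3,"ty": 1.8,"tz": 13,"twist": 0},
  {"jaw": 0.45,"tx": 0.3,"ty": 1.8,"tz": 14.5,"twist": 0},
  {"jaw": 0.45,"tx": 0.3,"ty": 1.8,"tz": 15.4,"twist": 0},
  {"jaw": 0.45,"tx": 0.3,"ty": 1.8,"tz": 15.7,"twist": 0},
  {"jaw": 0.45,"tx": 0.3,"ty": 1.8,"tz": 15.7,"twist": 0},
  {"jaw": 0.45,"tx": 0.3,"ty": 1.8,"tz": 15.7,"twist": 0},
  {"jaw": 0.45,"tx": 0.3,"ty": 1.8,"tz": 15.7,"twist": 0},
])

```text
time_s: 3.72
tool_pos: [516.0, -294.5, 26.2]
orientation: [[0.286, 0.958, 0.003], [0.958, -0.286, -0.002], [-0.001, 0.003, -1.0]]
ft_force: [0.2, 0.3, -0.1]
finger_gap: 38.3
```

Request:
jog_arm([
  {"jaw": 0.3,"tx": 0,"ty": 0,"tz": 0,"twist": 0},
  {"jaw": 0.2,"tx": 0,"ty": 0,"tz": 0,"twist": 0},
  {"jaw": 0.15,"tx": 0,"ty": 0,"tz": 0,"twist": 0},
  {"jaw": 0.1,"tx": 0,"ty": 0,"tz": 0,"twist": 0},
  {"jaw": 0,"tx": 0,"ty": 0,"tz": 0,"twist": 0},
  {"jaw": 0,"tx": 0,"ty": 0,"tz": 0,"twist": 0},
  {"jaw": 0,"tx": 0,"ty": 0,"tz": 0,"twist": 0},
  {"jaw": 0,"tx": 0,"ty": 0,"tz": 0,"twist": 0},
  {"jaw": 0,"tx": 0,"ty": 0,"tz": 0,"twist": 0},
])

```text
time_s: 4.47
tool_pos: [515.2, -294.2, 25.0]
orientation: [[0.286, 0.958, 0.001], [0.958, -0.286, -0.001], [-0.0, 0.001, -1.0]]
ft_force: [0.8, -0.2, 6.0]
finger_gap: 8.7
```

Request:
jog_arm([
  {"jaw": 0,"tx": 0,"ty": 0,"tz": -0.5,"twist": 0},
  {"jaw": 0,"tx": 0,"ty": 0,"tz": -2,"twist": 0},
  {"jaw": 0,"tx": 0,"ty": 0,"tz": -4,"twist": 0},
  {"jaw": 0,"tx": 0,"ty": 0,"tz": -8,"twist": 0},
  {"jaw": 0,"tx": 0,"ty": 0,"tz": -12,"twist": 0},
  {"jaw": 0,"tx": 0,"ty": 0,"tz": -16,"twist": 0},
  {"jaw": 0,"tx": 0,"ty": 0,"tz": -16,"twist": 0},
  {"jaw": 0,"tx": 0,"ty": 0,"tz": -16,"twist": 0},
  {"jaw": 0,"tx": 0,"ty": 0,"tz": -16,"twist": 0},
  {"jaw": 0,"tx": 0,"ty": 0,"tz": -16,"twist": 0},
])

```text
time_s: 5.3
tool_pos: [513.6, -293.0, 181.7]
orientation: [[0.286, 0.958, -0.003], [0.958, -0.286, 0.003], [0.002, -0.004, -1.0]]
ft_force: [-0.3, 0.5, -0.9]
finger_gap: 8.8
```

```bash
python3 - <<'E'
from h import *
s,m,im=shot("w3")
print(s["time_s"],s["tool_pos"],s["finger_gap"],s["ft_force"])
cv2.imwrite("pics/c3.png",cv2.resize(im[150:290,160:360],None,fx=4,fy=4,interpolation=0))
# jig from w1
m1=dict(np.load("pics/w1.npz"));i1=cv2.imread("pics/w1.png")
P=np.array([529.4,53.4,97]);yaw=-.185
u=proj(m1,P)[0];print(u)
cv2.imwrite("pics/c1j.png",cv2.resize(i1[205:285,215:365],None,fx=5,fy=5,interpolation=0))
print(delta(515,-10,150))
E
```

```text
5.3 [ 513.62560914 -292.9566513   181.68011285] 8.807189643307693 [-0.31804729  0.49908331 -0.8663117 ]
[284.16625403 242.89382775]
[27.15 -7.94  3.23]
```

View pics/c3.png

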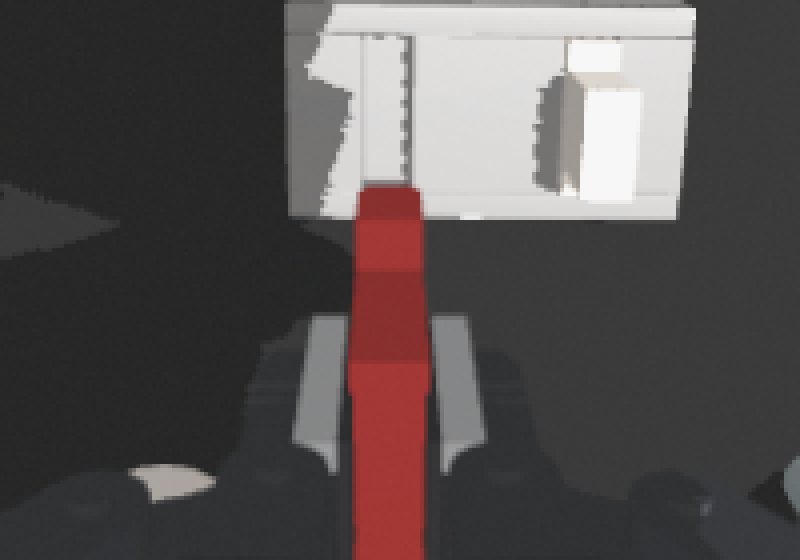

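View pics/c1j.png

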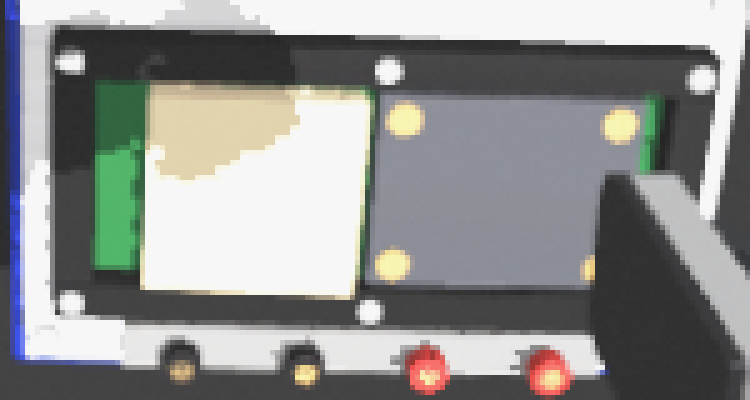

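```bash
python3 - <<'E'
from h import *
m=dict(np.load("pics/w3.npz"));R=m["orientation"];t=m["tool_pos"]
# foot is 19 below TCP -> tool z 19
T=np.array([[-3.2,-23,19],[3.2,-23,19],[-5,-23,16],[5,-23,16],[-5,-23,3],[5,-23,3],[-5,-15,3],[5,-15,3],[-5,-15,-26],[5,-15,-26]])
print(((proj(m,T@R.T+t)-[160,150])*4).round(0))
E
```

```text
[[362. 187.]
 [402. 187.]
 [351. 193.]
 [414. 193.]
 [348. 222.]
 [416. 222.]
 [348. 272.]
 [416. 272.]
 [340. 365.]
 [422. 365.]]
```

```bash
python3 - <<'E'
from h import *
m=dict(np.load("pics/w1.npz"))
b=np.array([1.95,0])
def P(c,z): return onz(m,np.array(c,float)/5+[215,205]-b,z)
tile=P([[147,83],[374,90],[355,298],[141,290]],101);print(tile.round(1),np.linalg.norm(np.diff(tile,axis=0),axis=1).round(1))
fl=P([[95,90],[95,268]],89);print(fl.round(1))
top=P([[97,80],[655,97]],97);print(top.round(1))
ref=P([[375,95],[645,97],[362,285]],97);print(ref.round(1),np.linalg.norm(ref[1]-ref[0]))
scr=P([[71,62],[702,80],[70,303],[370,312],[388,72]],98);print(scr.round(1))
d=scr[1]-scr[0];yaw=np.arctan2(-d[0],d[1]);print("yaw scr",yaw,np.linalg.norm(d)); 
for a,c in((tile[0],tile[1]),(tile[3],tile[2]),(ref[0],ref[1])):
  d=c-a;print("yaw",np.arctan2(-d[0],d[1]))
for a,c in((tile[0],tile[3]),(tile[1],tile[2]),(fl[0],fl[1]),(scr[0],scr[2])):
  d=c-a;print("yawx",np.arctan2(d[1],d[0]))
yaw=-.19
ex=np.array([np.cos(yaw),np.sin(yaw)]);ey=np.array([-np.sin(yaw),np.cos(yaw)])
for n,a in(("tile",tile),("floor",fl),("top",top),("ref",ref),("scr",scr)): print(n,np.c_[a[:,:2]@ex,a[:,:2]@ey].round(1).tolist())
E
```

```text
[[492.2  11.4 101. ]
 [503.3  61.2 101. ]
 [555.7  48.9 101. ]
 [544.2  -0.6 101. ]] [51.  53.9 50.8]
[[496.8  -2.6  89. ]
 [543.4 -12.7  89. ]]
[[ 4.911e+02 -2.000e-01  9.700e+01]
 [ 5.189e+02  1.247e+02  9.700e+01]]
[[506.4  61.4  97. ]
 [518.5 122.4  97. ]
 [555.1  51.1  97. ]] 62.19278690014316
[[485.3  -4.8  98. ]
 [516.2 135.4  98. ]
 [546.5 -18.7  98. ]
 [562.3  51.8  98. ]
 [500.8  65.1  98. ]]
yaw scr -0.2167174766285271 143.60776650020858
yaw -0.2183248457767436
yaw -0.22850425294956644
yaw -0.19561453489079442
yawx -0.227743550976641
yawx -0.2302747920230025
yawx -0.21359062727111494
yawx -0.22323341488181944
tile [[481.2, 104.2], [482.6, 155.1], [536.5, 152.9], [534.6, 102.2]]
floor [[488.3, 91.3], [536.0, 90.2]]
top [[482.3, 92.6], [486.0, 220.4]]
ref [[485.7, 155.9], [486.0, 218.1], [535.5, 155.0]]
scr [[477.5, 86.9], [481.3, 230.5], [540.2, 84.8], [542.3, 157.1], [479.5, 158.5]]
```

Request:
jog_arm([
  {"jaw": 0,"tx": 4,"ty": -0.5,"tz": 0,"twist": -4.1},
  {"jaw": 0,"tx": 8,"ty": -1,"tz": 0,"twist": -4.1},
  {"jaw": 0,"tx": 12,"ty": -1.5,"tz": 0,"twist": -4.1},
  {"jaw": 0,"tx": 16,"ty": -1.9,"tz": 0,"twist": -4.1},
  {"jaw": 0,"tx": 20,"ty": -2.4,"tz": 0,"twist": -4.1},
  {"jaw": 0,"tx": 24,"ty": -2.9,"tz": 0,"twist": -4.1},
  {"jaw": 0,"tx": 27,"ty": -3.3,"tz": 0,"twist": -4.1},
  {"jaw": 0,"tx": 28.5,"ty": -3.4,"tz": 0,"twist": -4.1},
  {"jaw": 0,"tx": 28.5,"ty": -3.4,"tz": 1.5,"twist": -4.1},
  {"jaw": 0,"tx": 28.5,"ty": -3.4,"tz": 3,"twist": -4.1},
  {"jaw": 0,"tx": 28.5,"ty": -3.4,"tz": 4.2,"twist": -4.1},
  {"jaw": 0,"tx": 28.5,"ty": -3.4,"tz": 4.7,"twist": -4.1},
  {"jaw": 0,"tx": 28.5,"ty": -3.4,"tz": 4.7,"twist": -4.1},
  {"jaw": 0,"tx": 28.5,"ty": -3.4,"tz": 4.7,"twist": -4.1},
  {"jaw": 0,"tx": 28.5,"ty": -3.4,"tz": 4.7,"twist": -4.1},
  {"jaw": 0,"tx": 28.5,"ty": -3.4,"tz": 4.7,"twist": -4.1},
])

```text
time_s: 6.68
tool_pos: [564.4, -11.4, 138.4]
orientation: [[0.217, 0.976, 0.002], [0.976, -0.217, -0.0], [0.0, 0.002, -1.0]]
ft_force: [-0.3, -0.1, -1.3]
finger_gap: 9.0
```

```bash
python3 - <<'E'
from h import *
s,m,im=shot("w4")
print(s["time_s"],s["tool_pos"],s["finger_gap"],s["ft_force"])
cv2.imwrite("pics/c4.png",cv2.resize(im[100:250,170:370],None,fx=4,fy=4,interpolation=0))
E
```

```text
6.6833 [564.40678209 -11.41109913 138.40260797] 8.965250955795938 [-0.32419296 -0.09120992 -1.33547473]
```

View pics/c4.png

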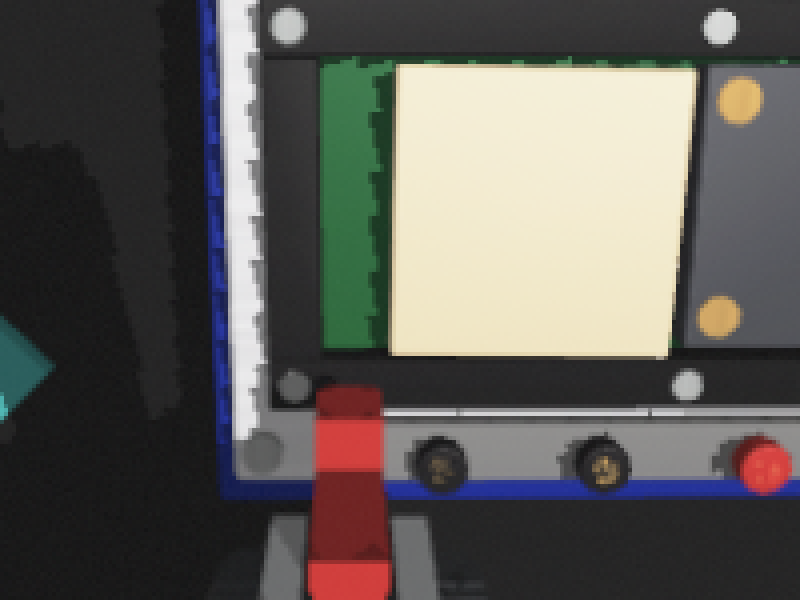

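```bash
python3 - <<'E'
from h import *
m=dict(np.load("pics/w4.npz"));R=m["orientation"];t=m["tool_pos"]
T=np.array([[0,-23,19],[0,-23,3],[0,-15,3],[0,-15,-26]])
pr=proj(m,T@R.T+t);print(((pr-[170,100])*4).round(1))
b=np.array([350/4+170-pr[1:,0].mean(),0]);print("bias",b)
def L(c,z): return ((onz(m,np.array(c,float)/4+[170,100]-b,z)-t)@R).round(1)
print("floor edge",L([[319,62],[323,347]],89).tolist())
print("tile",L([[397,65],[389,355],[697,68],[668,356]],101).tolist())
print("rail in top",L([[319,57],[500,57]],97).tolist(),"rail far floor",L([[350,348]],89).tolist())
print("screws",L([[289,26],[720,26],[295,386],[687,385]],98).tolist())
print("ref",L([[708,66],[684,347]],97).tolist())
E
```

```text
[[342.1 386.7]
 [341.7 421.2]
 [341.8 471.7]
 [340.9 564.2]]
bias [2.12801232 0.        ]
floor edge [[-5.6, -72.7, 49.3], [-5.3, -20.8, 49.4]]
tile [[7.6, -72.5, 37.3], [6.7, -22.8, 37.4], [57.2, -72.3, 37.3], [56.5, -22.6, 37.4]]
rail in top [[-5.3, -73.7, 41.3], [25.0, -73.7, 41.3]] rail far floor [[-0.2, -20.6, 49.4]]
screws [[-10.2, -78.7, 40.3], [61.4, -79.0, 40.3], [-10.2, -16.1, 40.4], [61.5, -16.2, 40.4]]
ref [[60.3, -72.5, 41.3], [60.5, -23.1, 41.4]]
```

Request:
jog_arm([
  {"jaw": 0,"tx": 0.03,"ty": -2.5,"tz": 0,"twist": 0},
  {"jaw": 0,"tx": 0.06,"ty": -4.3,"tz": 0,"twist": 0},
  {"jaw": 0,"tx": 0.06,"ty": -4.7,"tz": 0,"twist": 0},
  {"jaw": 0,"tx": 0.06,"ty": -4.7,"tz": 0.6,"twist": 0},
  {"jaw": 0,"tx": 0.06,"ty": -4.7,"tz": 1,"twist": 0},
  {"jaw": 0,"tx": 0.06,"ty": -4.7,"tz": 1,"twist": 0},
  {"jaw": 0,"tx": 0.06,"ty": -4.7,"tz": 1,"twist": 0},
  {"jaw": 0,"tx": 0.06,"ty": -4.7,"tz": 1,"twist": 0},
  {"jaw": 0,"tx": 0.06,"ty": -4.7,"tz": 1,"twist": 0},
  {"jaw": 0,"tx": 0.06,"ty": -4.7,"tz": 1,"twist": 0},
  {"jaw": 0,"tx": 0.06,"ty": -4.7,"tz": 1,"twist": 0},
  {"jaw": 0,"tx": 0.06,"ty": -4.7,"tz": 1,"twist": 0},
  {"jaw": 0,"tx": 0.06,"ty": -4.7,"tz": 1,"twist": 0},
  {"jaw": 0,"tx": 0.06,"ty": -4.7,"tz": 1,"twist": 0},
])

```text
time_s: 7.9
tool_pos: [518.0, -0.3, 127.3]
orientation: [[0.217, 0.976, 0.0], [0.976, -0.217, -0.0], [0.0, 0.0, -1.0]]
ft_force: [0.4, -0.0, 0.5]
finger_gap: 9.1
```

```bash
python3 - <<'E'
from h import *
s=arm.state();print(s["tool_pos"],s["ft_force"],s["dq"].round(4),delta(518.5,-.55,108)*10,s["orientation"].round(4))
E
```

```text
[ 5.18000734e+02 -2.62691539e-01  1.27329775e+02] [ 0.41589862 -0.04522634  0.46796867] [ 0.0004 -0.0016 -0.0018 -0.001   0.0015  0.001 ] [-0.2  0.5 19.3] [[ 2.167e-01  9.762e-01  1.000e-04]
 [ 9.762e-01 -2.167e-01 -0.000e+00]
 [ 0.000e+00  1.000e-04 -1.000e+00]]
```

Request:
jog_arm([
  {"jaw": 0,"tx": -0.02,"ty": 0.05,"tz": 0.4,"twist": 0},
  {"jaw": 0,"tx": -0.02,"ty": 0.05,"tz": 0.7,"twist": 0},
  {"jaw": 0,"tx": -0.02,"ty": 0.05,"tz": 0.8,"twist": 0},
  {"jaw": 0,"tx": -0.02,"ty": 0.05,"tz": 0.9,"twist": 0},
  {"jaw": 0,"tx": -0.02,"ty": 0.05,"tz": 1,"twist": 0},
  {"jaw": 0,"tx": -0.02,"ty": 0.05,"tz": 1.1,"twist": 0},
  {"jaw": 0,"tx": -0.02,"ty": 0.05,"tz": 1.2,"twist": 0},
  {"jaw": 0,"tx": -0.02,"ty": 0.05,"tz": 1.2,"twist": 0},
  {"jaw": 0,"tx": -0.02,"ty": 0.05,"tz": 1.2,"twist": 0},
  {"jaw": 0,"tx": -0.02,"ty": 0.05,"tz": 1.2,"twist": 0},
])

```text
time_s: 8.73
tool_pos: [518.5, -0.6, 115.4]
orientation: [[0.217, 0.976, 0.0], [0.976, -0.217, -0.0], [-0.0, 0.0, -1.0]]
ft_force: [-0.3, -0.1, 0.3]
finger_gap: 8.9
```

Request:
jog_arm([
  {"jaw": 0,"tx": 0,"ty": 0,"tz": 0.15,"twist": 0},
  {"jaw": 0,"tx": 0,"ty": 0,"tz": 0.3,"twist": 0},
  {"jaw": 0,"tx": 0,"ty": 0,"tz": 0.45,"twist": 0},
  {"jaw": 0,"tx": 0,"ty": 0,"tz": 0.55,"twist": 0},
  {"jaw": 0,"tx": 0,"ty": 0,"tz": 0.6,"twist": 0},
  {"jaw": 0,"tx": 0,"ty": 0,"tz": 0.6,"twist": 0},
  {"jaw": 0,"tx": 0,"ty": 0,"tz": 0.6,"twist": 0},
  {"jaw": 0,"tx": 0,"ty": 0,"tz": 0.6,"twist": 0},
])

```text
time_s: 9.4
tool_pos: [518.5, -0.6, 109.4]
orientation: [[0.217, 0.976, 0.0], [0.976, -0.217, -0.0], [0.0, 0.0, -1.0]]
ft_force: [-0.2, -0.1, -0.1]
finger_gap: 8.8
```

Request:
jog_arm([
  {"jaw": 0,"tx": 0,"ty": 0,"tz": 0.04,"twist": 0},
  {"jaw": 0,"tx": 0,"ty": 0,"tz": 0.08,"twist": 0},
  {"jaw": 0,"tx": 0,"ty": 0,"tz": 0.1,"twist": 0},
  {"jaw": 0,"tx": 0,"ty": 0,"tz": 0.1,"twist": 0},
  {"jaw": 0,"tx": 0,"ty": 0,"tz": 0.1,"twist": 0},
  {"jaw": 0,"tx": 0,"ty": 0,"tz": 0.1,"twist": 0},
])

```text
time_s: 9.9
tool_pos: [518.4, -0.6, 108.3]
orientation: [[0.217, 0.976, -0.0], [0.976, -0.217, -0.0], [-0.0, -0.0, -1.0]]
ft_force: [-1.1, -0.4, 0.4]
finger_gap: 8.8
```

Request:
jog_arm([
  {"jaw": 0,"tx": 0,"ty": 0,"tz": 0.04,"twist": 0},
  {"jaw": 0,"tx": 0,"ty": 0,"tz": 0.05,"twist": 0},
  {"jaw": 0,"tx": 0,"ty": 0,"tz": 0.05,"twist": 0},
  {"jaw": 0,"tx": 0,"ty": 0,"tz": 0.05,"twist": 0},
  {"jaw": 0,"tx": 0,"ty": 0,"tz": 0.05,"twist": 0},
])

```text
time_s: 10.32
tool_pos: [518.5, -0.6, 108.0]
orientation: [[0.217, 0.976, 0.0], [0.976, -0.217, -0.0], [0.0, 0.0, -1.0]]
ft_force: [0.0, 0.1, 0.9]
finger_gap: 9.1
```

Request:
jog_arm([
  {"jaw": 0,"tx": 0,"ty": 0,"tz": 0.03,"twist": 0},
  {"jaw": 0,"tx": 0,"ty": 0,"tz": 0.06,"twist": 0},
  {"jaw": 0,"tx": 0,"ty": 0,"tz": 0.06,"twist": 0},
  {"jaw": 0,"tx": 0,"ty": 0,"tz": 0.06,"twist": 0},
  {"jaw": 0,"tx": 0,"ty": 0,"tz": 0.06,"twist": 0},
])

```text
time_s: 10.73
tool_pos: [518.6, -0.6, 108.0]
orientation: [[0.217, 0.976, 0.0], [0.976, -0.217, -0.0], [-0.0, 0.0, -1.0]]
ft_force: [-2.6, 0.2, 4.8]
finger_gap: 9.0
```

Request:
jog_arm([
  {"jaw": 0.12,"tx": 0,"ty": 0,"tz": -0.05,"twist": 0},
  {"jaw": 0.15,"tx": 0,"ty": 0,"tz": -0.05,"twist": 0},
  {"jaw": 0.2,"tx": 0,"ty": 0,"tz": -0.05,"twist": 0},
  {"jaw": 0.3,"tx": 0,"ty": 0,"tz": -0.05,"twist": 0},
  {"jaw": 0.35,"tx": 0,"ty": 0,"tz": -0.05,"twist": 0},
  {"jaw": 0.35,"tx": 0,"ty": 0,"tz": -0.05,"twist": 0},
  {"jaw": 0.35,"tx": 0,"ty": 0,"tz": -0.05,"twist": 0},
  {"jaw": 0.35,"tx": 0,"ty": 0,"tz": -1,"twist": 0},
  {"jaw": 0.35,"tx": 0,"ty": 0,"tz": -2.5,"twist": 0},
  {"jaw": 0.35,"tx": 0,"ty": 0,"tz": -5,"twist": 0},
  {"jaw": 0.35,"tx": 0,"ty": 0,"tz": -7,"twist": 0},
  {"jaw": 0.2,"tx": 3,"ty": 3,"tz": -7,"twist": 0},
  {"jaw": 0,"tx": 5,"ty": 5,"tz": -7,"twist": 0},
  {"jaw": 0,"tx": 5,"ty": 5,"tz": -7,"twist": 0},
  {"jaw": 0,"tx": 5,"ty": 5,"tz": -7,"twist": 0},
  {"jaw": 0,"tx": 5,"ty": 5,"tz": -7,"twist": 0},
  {"jaw": 0,"tx": 5,"ty": 5,"tz": -7,"twist": 0},
  {"jaw": 0,"tx": 5,"ty": 5,"tz": -7,"twist": 0},
  {"jaw": 0,"tx": 5,"ty": 5,"tz": -7,"twist": 0},
])

```text
time_s: 12.32
tool_pos: [577.5, 37.0, 177.2]
orientation: [[0.217, 0.976, -0.0], [0.976, -0.217, -0.0], [-0.0, -0.0, -1.0]]
ft_force: [-0.7, 0.5, 0.4]
finger_gap: 0.2
```

```bash
python3 - <<'E'
from h import *
s,m,im=shot("w5")
print(s["time_s"],s["tool_pos"],s["finger_gap"],s["ft_force"])
cv2.imwrite("pics/c5.png",cv2.resize(im[100:260,150:350],None,fx=4,fy=3.75,interpolation=0))
E
```

```text
12.3167 [577.53393272  36.96001445 177.21610323] 0.21754805151889695 [-0.67154695  0.48927783  0.36706811]
```

View pics/c5.png

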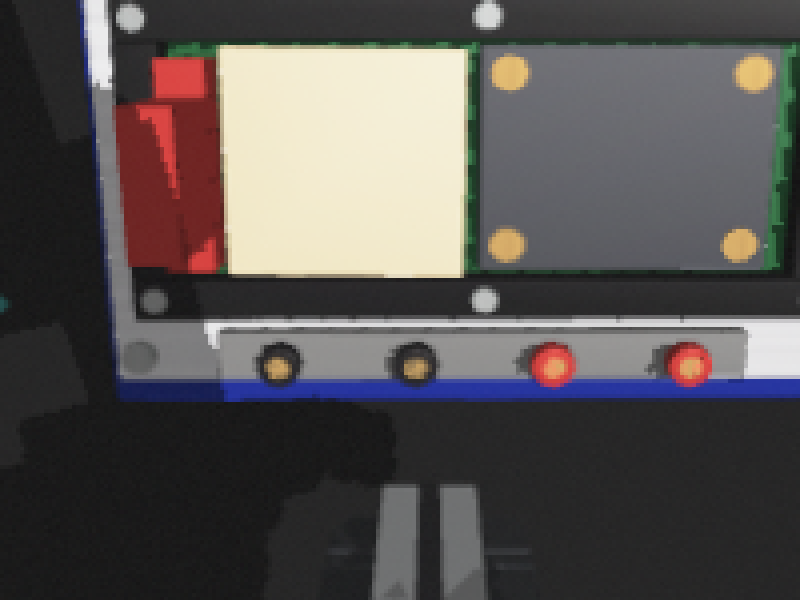

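```bash
python3 - <<'E'
from h import *
m=dict(np.load("pics/w5.npz"));R=m["orientation"];t=m["tool_pos"]
b=[2.1,0]
def W(c,z): return onz(m,np.array(c,float)/[4,3.75]+[150,100]-b,z)
q=W([[218,47],[466,49],[463,275],[229,275]],101);print(q.round(1),np.linalg.norm(np.diff(q,axis=0),axis=1))
c=q.mean(0);print(c, ((q-t)@R).round(1).tolist(), delta(c[0],c[1],115))
print(((W([[480,47],[478,270]],97)-t)@R).round(1).tolist())
# spacer top centre
sp=W([[157,185]],134);print("spacer top",sp,arm.state()["q"])
# expected from w4
m4=dict(np.load("pics/w4.npz"));print("tile w4",(np.array([32,-47.5,37.3])@m4["orientation"].T+m4["tool_pos"]))
E
```

```text
[[4.954e+02 1.170e+01 1.010e+02]
 [5.067e+02 5.980e+01 1.010e+02]
 [5.547e+02 4.890e+01 1.010e+02]
 [5.438e+02 4.000e-01 1.010e+02]] [49.39257696 49.2184654  49.66224868]
[525.16054484  30.19744326 101.        ] [[-42.5, -74.7, 76.2], [6.9, -74.1, 76.2], [6.7, -24.9, 76.2], [-43.0, -24.9, 76.2]] [-1.81 -4.97  6.23]
[[9.9, -74.5, 80.2], [10.0, -25.1, 80.2]]
spacer top [[518.17336513   0.84193484 134.        ]] [-6.45075466e-02 -1.72700752e-02  1.77534455e+00 -6.41747630e-05
  1.38356427e+00 -1.41624204e+00]
tile w4 [525.05578064  30.12984139 101.02094207]
```

Request:
jog_arm([
  {"jaw": 0,"tx": -0.6,"ty": -1.5,"tz": 0,"twist": 7},
  {"jaw": 0,"tx": -1.2,"ty": -3,"tz": 0,"twist": 14},
  {"jaw": 0,"tx": -1.8,"ty": -5,"tz": 0,"twist": 21},
  {"jaw": 0,"tx": -1.8,"ty": -5,"tz": 0,"twist": 28},
  {"jaw": 0,"tx": -1.8,"ty": -5,"tz": 0,"twist": 35},
  {"jaw": 0,"tx": -1.8,"ty": -5,"tz": 0,"twist": 42},
  {"jaw": 0,"tx": -1.8,"ty": -5,"tz": 0,"twist": 49},
  {"jaw": 0,"tx": -1.8,"ty": -5,"tz": 0,"twist": 56},
  {"jaw": 0,"tx": -1.8,"ty": -5,"tz": 0,"twist": 63},
  {"jaw": 0,"tx": -1.8,"ty": -5,"tz": 0,"twist": 70},
  {"jaw": 0,"tx": -1.8,"ty": -5,"tz": 0,"twist": 77},
  {"jaw": 0,"tx": -1.8,"ty": -5,"tz": 0,"twist": 84},
  {"jaw": 0,"tx": -1.8,"ty": -5,"tz": 1,"twist": 90},
  {"jaw": 0,"tx": -1.8,"ty": -5,"tz": 3,"twist": 90},
  {"jaw": 0,"tx": -1.8,"ty": -5,"tz": 5,"twist": 90},
  {"jaw": 0,"tx": -1.8,"ty": -5,"tz": 6.2,"twist": 90},
  {"jaw": 0,"tx": -1.8,"ty": -5,"tz": 6.2,"twist": 90},
  {"jaw": 0,"tx": -1.8,"ty": -5,"tz": 6.2,"twist": 90},
  {"jaw": 0,"tx": -1.8,"ty": -5,"tz": 6.2,"twist": 90},
  {"jaw": 0,"tx": -1.8,"ty": -5,"tz": 6.2,"twist": 90},
])

```text
time_s: 14.03
tool_pos: [526.4, 30.5, 116.8]
orientation: [[0.976, -0.217, 0.003], [-0.217, -0.976, -0.0], [0.003, -0.0, -1.0]]
ft_force: [0.0, -0.1, 0.5]
finger_gap: 0.2
```

Request:
jog_arm([
  {"jaw": 0,"tx": 0,"ty": 0,"tz": 0.5,"twist": 0},
  {"jaw": 0,"tx": 0,"ty": 0,"tz": 0.9,"twist": 0},
  {"jaw": 0,"tx": 0,"ty": 0,"tz": 1.1,"twist": 0},
  {"jaw": 0,"tx": 0,"ty": 0,"tz": 1.1,"twist": 0},
  {"jaw": 0,"tx": 0,"ty": 0,"tz": 1.1,"twist": 0},
  {"jaw": 0,"tx": 0,"ty": 0,"tz": 1.1,"twist": 0},
])

```text
time_s: 14.53
tool_pos: [525.4, 30.7, 104.2]
orientation: [[0.976, -0.217, 0.0], [-0.217, -0.976, -0.0], [0.0, 0.0, -1.0]]
ft_force: [-0.0, 0.1, -0.6]
finger_gap: 0.2
```

Request:
jog_arm([
  {"jaw": 0,"tx": 0,"ty": 0,"tz": 0.1,"twist": 0},
  {"jaw": 0,"tx": 0,"ty": 0,"tz": 0.2,"twist": 0},
  {"jaw": 0,"tx": 0,"ty": 0,"tz": 0.3,"twist": 0},
  {"jaw": 0,"tx": 0,"ty": 0,"tz": 0.38,"twist": 0},
  {"jaw": 0,"tx": 0,"ty": 0,"tz": 0.46,"twist": 0},
  {"jaw": 0,"tx": 0,"ty": 0,"tz": 0.5,"twist": 0},
  {"jaw": 0,"tx": 0,"ty": 0,"tz": 0.5,"twist": 0},
  {"jaw": 0,"tx": 0,"ty": 0,"tz": 0.5,"twist": 0},
  {"jaw": 0,"tx": 0,"ty": 0,"tz": 0.5,"twist": 0},
])

```text
time_s: 15.28
tool_pos: [525.5, 30.6, 99.4]
orientation: [[0.976, -0.217, 0.0], [-0.217, -0.976, -0.0], [0.0, 0.0, -1.0]]
ft_force: [-1.7, -1.4, 2.7]
finger_gap: 0.1
```

Request:
jog_arm([
  {"jaw": 0,"tx": 0,"ty": 0,"tz": 0.06,"twist": 0},
  {"jaw": 0,"tx": 0,"ty": 0,"tz": 0.12,"twist": 0},
  {"jaw": 0,"tx": 0,"ty": 0,"tz": 0.18,"twist": 0},
  {"jaw": 0,"tx": 0,"ty": 0,"tz": 0.24,"twist": 0},
  {"jaw": 0,"tx": 0,"ty": 0,"tz": 0.24,"twist": 0},
  {"jaw": 0,"tx": 0,"ty": 0,"tz": 0.24,"twist": 0},
  {"jaw": 0,"tx": 0,"ty": 0,"tz": 0.24,"twist": 0},
  {"jaw": 0,"tx": 0,"ty": 0,"tz": 0.24,"twist": 0},
])

```text
time_s: 15.95
tool_pos: [525.5, 30.6, 97.0]
orientation: [[0.976, -0.217, 0.0], [-0.217, -0.976, -0.0], [0.0, -0.0, -1.0]]
ft_force: [-1.5, 0.4, 5.2]
finger_gap: -0.1
```

Request:
jog_arm([
  {"jaw": 0,"tx": 0,"ty": 0,"tz": 0.03,"twist": 0},
  {"jaw": 0,"tx": 0,"ty": 0,"tz": 0.06,"twist": 0},
  {"jaw": 0,"tx": 0,"ty": 0,"tz": 0.08,"twist": 0},
  {"jaw": 0,"tx": 0,"ty": 0,"tz": 0.08,"twist": 0},
  {"jaw": 0,"tx": 0,"ty": 0,"tz": 0.08,"twist": 0},
  {"jaw": 0,"tx": 0,"ty": 0,"tz": 0.08,"twist": 0},
])

```text
time_s: 16.45
tool_pos: [525.5, 30.6, 97.0]
orientation: [[0.976, -0.217, 0.0], [-0.217, -0.976, -0.0], [0.0, 0.0, -1.0]]
ft_force: [-3.2, -0.1, 9.0]
finger_gap: 0.1
```

```bash
python3 - <<'E'
from h import *
s,m,im=shot("w6");s2,m2,i2=shot("s6","scene")
print(s["time_s"],s["tool_pos"],s["ft_force"],s2["ft_force"],s2["tool_pos"][2])
a=cv2.resize(im,(512,384));a=im[60:300,60:460]
b=i2[160:250,230:350]
o=np.zeros((580,800,3),np.uint8);o[:240,:400]=a;o[240:580,:450]=cv2.resize(b,(450,338))[:340].copy() if 0 else cv2.resize(b,(450,340))
cv2.imwrite("pics/c6.png",o)
E
```

```text
16.45 [525.53079164  30.64294201  97.04070771] [-3.18556906 -0.12936263  8.98344424] [-4.24359293  0.44968935  9.69285217] 97.02155441509686
```

View pics/c6.png

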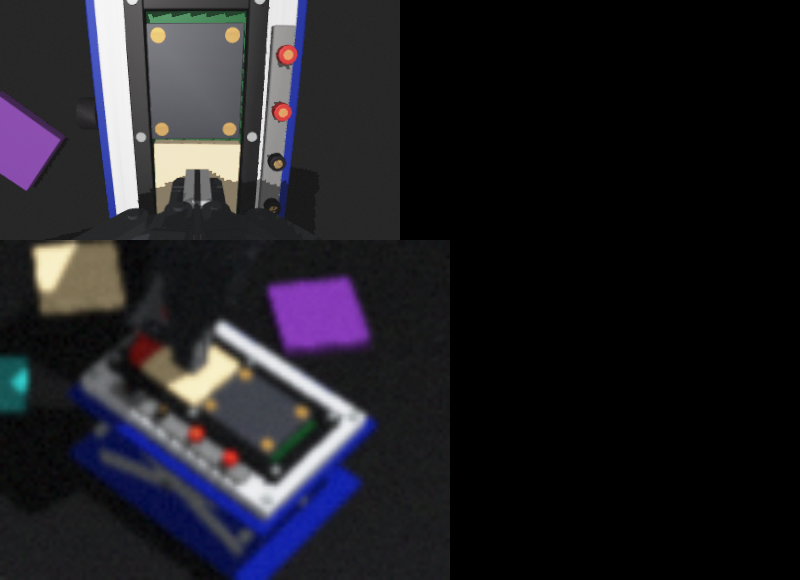

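```bash
python3 -c "
from station import order;print(order.sign_off())"
```

```text
the job is handed in; nothing more can be done
None
```

I put the red spacer in the wide gap between the test tile and the end rail, released it, then pressed the test tile down. I signed off at about 16.6 s with the arm still holding the tile down. The sign-off reports no verdict, so the outcome rests on the checks below.

- **Spacer:** It went in with no measurable resistance. It stopped at about 89 mm, the height of the nest floor, with 4.8 N on the wrist. After release a picture showed it standing upright.
- **Test tile position:** Its centre measured the same before and after the insertion, within about 0.1 mm, so the insertion did not move it.
- **Pressing:** The closed fingers held at z = 97.0 mm, level with the rail tops. The force had risen from 5.2 N to between 9 and 10 N with no further movement, so the tile was down.
- **Sideways force:** A push of about 3 to 4 N remained along world x during the press. The tile did not visibly move in the last pictures, but they were too coarse to measure it.
- **Camera calibration:** The wrist camera's calibration was off by about 2 pixels sideways, roughly 1.4 mm. I corrected for it using the held spacer as a reference.

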